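Set the bird-house panel in the gluing jig and clamp it up

TASK

Lower the loose bird-house panel over the two pins of the gluing jig until it lies flat on the jig's bed. Then pump the clamp's trigger, never pushing the jaw itself, until its rubber-faced jaw presses the panel firmly against the upright wall without crushing it, and finish while still squeezing the trigger, without letting go. Leave the other things on the counter alone.

Things in the scene. Friction and masses are not known exactly. Their poses are not given: they have to be found in the camera images.
- panel: Loose flat pine bird-house panel, 120 (its x) x 64 (its y) x 15 mm thick, about 0.1 kg, lying on the counter. Origin at the centre of its underside, z up. A round 29 mm hole in the middle and two slots through it on the long centre line, centred 42 mm either side of the middle, each 15 mm (along x) by 11 mm (along y). Either way round fits.
- jig: Gluing jig fixed to the counter: plywood base 400 (its x) x 110 (its y) x 20 mm thick, origin at the centre of its underside. Its +x is the clamping direction. From -x to +x it carries: the clamp (handle at x = -149, trigger), the moving jaw, the bed with two upright steel pins, and the upright wall.
- seat (a point): Point on the jig's bed (20 mm above the counter) midway between the two pins; axes as the jig's. The 8 mm pins stand 42 mm either side of it along x and rise 22 mm above the bed, tips chamfered. A panel with its origin here, long side along x, sits over both pins, its end 2 mm short of the wall, with 3.5 mm of play along x and 1.5 mm along y.
- wall: Upright pine wall fixed on the jig at the far (+x) end of the bed, 15 mm thick, 70 mm wide, 70 mm high above the bed; origin at the centre of its underside. Its face towards the clamp is 62 mm from the seat point. The panel's end is pressed against it.
- handle_grip (a point): Centre of the clamp's fixed black upright handle, 12 mm thick (jig x), 34 mm wide (jig y), at grip height 114 mm above the counter; its top is at 135 mm. It does not yield: to squeeze, set the gripper's middle 9.5 mm from here towards the trigger (the middle of the fully squeezed pair), fingers closing along jig x, so that both arrive together.
- trigger_grip (a point): Centre of the round cross-bar (16 mm diameter, 30 mm along jig y) on the trigger lever, about 114 mm above the counter, on the jaw side of the handle: 37 mm (jig x) from the handle's centre at rest, 17 mm squeezed. Over the outside the pair measures 51 mm at rest, 31 squeezed: one grasp from above takes both. Lever top 128 mm, clamp housing 75 mm above the counter.
- trigger (a joint): Trigger angle, rad: 0 at rest (leaning to the jaw), 0.38 fully squeezed (to the handle). Sprung (2 N at the bar at rest, 5 N squeezed). A ratchet of 5 mm teeth moves the jaw 10 to 15 mm a full squeeze. When the jaw meets the work the trigger stops part-way and presses with about 1.2 x the finger force less about 12 N: about 20 N of squeeze is right. If it runs to its end, release and repeat.
- jaw (a joint): Travel of the moving jaw towards the wall, m. 0 is fully back, 0.08 fully forward. At 0 its pad face is 55 mm from the end of a panel at the seat point. It drags with 6 N, so a released trigger leaves no more than about 6 N on the panel.
- jaw_face (a point): Centre of the jaw's rubber pad face that meets the panel's end, 27 mm above the counter; the face looks to +x of the jig.
- jaw_pad: Rubber pad on the jaw's front, 44 mm wide, 26 mm high, 8 mm thick, black; it yields 1 mm for every 3 N, for 8 mm, then is hard.
- birdhouse: Finished wooden bird house, 105 x 85 mm, 120 mm high; a bystander.
- kitbox: Cardboard kit box 130 x 90 x 50 mm; a bystander.
- glue: White glue bottle, 44 mm diameter, 110 mm high; a bystander.
- cup: White cup, 70 mm diameter, 85 mm high; a bystander.

How it is judged:
By the outcome, as a careful person would: the job done as asked, in the order asked, and still so for the second after the job is handed in, while the arm keeps its last pose, push and grip.
It also fails if it takes over 58 s, if anything falls off the work surface, if the arm or the gripper's body presses on something with over 40 N, if the wrist force passes 120 N, or if a joint passes its speed limit or range.

ROBOT

A 6-joint arm with a two-finger parallel gripper is mounted at the origin on the work surface. World frame = base frame: x ahead of the robot, y to its left, z up, the work surface at z = 0. Lengths are in mm, angles in rad, forces in N, time in s.
With the tool pointing down it reaches from about 275 to 875 mm from the base axis. Payload 12.5 kg.
Tool frame: the origin (TCP) lies between the finger pads; the fingertips stand 8 mm ahead of it and the grasp point (between the pads) lies 11 mm behind it (arm.tip_reach is the z of the fingertips in the tool frame, in mm); z points along the fingers, y is the line along which they close (so a half turn about z gives the same grasp; the last joint's range is limited). The gripper opens to 85 mm and grips with 20 to 120 N. Pads are 22 mm wide; open, the fingers measure 114 mm over their backs; the gripper's body (76 mm by 85 mm) begins 54 mm behind the grasp point. The pads swing forward as they close: fully open they stand 13 mm farther back than shut.
Start: joints at [1.047, 0.351, 1.652, -0, 1.139, -0.085], TCP at [233.637, 497.894, 239.29] pointing down, gripper open.
Joint ranges: [-2.75, 2.75], [-0.79, 2.1], [0.01, 2.65], [-1.57, 4.71], [0.07, 3.14], [-2.87, 2.87]. Speed limits (rad/s): [2.22, 2.22, 2.79, 3.14, 3.14, 3.14].

INTERFACE

Orientations are given as a unit quaternion [w, x, y, z].
In Python, from rig import arm, viewer gives the robot as it stands (arm), with the cameras (viewer).
- The arm moves only by the tool steer_hand, called after "Request:" as name(argument=value, ...) on one line, values as JSON. Schema: {"type":"object","properties":{"moves":{"type":"object","properties":{"aperture":{"type":"array","items":{"type":"number"},"minItems":1,"maxItems":12},"dx":{"type":"array","items":{"type":"number"},"minItems":1,"maxItems":12},"dy":{"type":"array","items":{"type":"number"},"minItems":1,"maxItems":12},"dz":{"type":"array","items":{"type":"number"},"minItems":1,"maxItems":12},"ax":{"type":"array","items":{"type":"number"},"minItems":1,"maxItems":12},"ay":{"type":"array","items":{"type":"number"},"minItems":1,"maxItems":12},"az":{"type":"array","items":{"type":"number"},"minItems":1,"maxItems":12}},"additionalProperties":false,"required":["aperture","dx","dy","dz","ax","ay","az"]},"only":{"type":"string"},"quiet":{"type":"boolean"},"lines":{"type":"string"}},"required":["moves"],"additionalProperties":false}. moves is an object with one list for each field, all of the same length, 1 to 12, a row being the entries at one place: aperture (the finger opening in mm), dx, dy, dz (the shift in shares of 600 mm (1.0 is 600 mm)), ax, ay, az (a rotation vector in normalised numbers (1 is 360 degrees)); each row is the pose to reach, as a shift and turn from the pose commanded when the call began, along the tool's axes at that moment; what a row does not reach only later rows make up. A row lasts 1/8 s, in which the tool goes at most 62.5 mm and 0.188 rad, less where a joint would pass 70% of its speed; a pose out of reach is approached as far as the arm can. The fingers move at their own pace and stop on an object; the grip force is fixed at half the most. Time passes only in rows, so rows that do not move let the fingers close. The tool returns the time, the measured TCP pose, the force, the opening and the grip force at its end. only (a regular expression) keeps the lines of the reply that match it, lines (a string "A,B") keeps lines A to B, and quiet returns only ok. Shift and turn numbers lie between -1 and 1, and a call with a number outside is refused. Input that does not fit is refused with a message, and nothing moves.
- arm.observe(): the state, without advancing time (a new reading comes with each control period).
- viewer.camera(name): name is "scene" or "top"; returns a dict with "image" (400x640x3 uint8, blue, green, red), "z_map" (400x640 float32, mm along the optical axis (not along the pixel's ray), 0 where there is no reading), "fx", "fy", "cx", "cy" (pixels), "xyz" and "rotation" of the camera in the world. Camera axes: x right, y down, z forward; pixel columns grow to the right and rows downward; lengths in mm; the calibration is good to about 2 mm. A picture is of the moment at which its call begins.
- arm.hand_in(): hands the job in; it is judged then, once.
The state is a dict: "time": time; "joints": joint angles; "dq": joint speeds; "tau": joint torques, N m; "position": TCP position; "ee_rot": TCP orientation; "force": force on the tool from outside, world axes, zero at the start; "wrist_torque": the same for the moment, N m; "opening": finger opening in mm; "grip_force": force on a finger pad.
Only numpy, scipy, OpenCV 4.12 (cv2) and the standard library are available. Lean on these libraries where they do the work, as an engineer would, in place of code of your own. Each camera call takes 0.05 s, during which the arm holds its last target. There are 200 camera calls.

## Working session

There is one attempt and no reset: what is moved stays moved. The work goes in short steps, Python scripts to look and compute and a tool call to move; the robot and the scene stay as the last step left them, time stands still between calls to the robot, and variables do not carry over. Pictures are saved under pics/ and viewed, at most 10 in all, crops included, and the job is handed in when it is done.

```bash
ls; mkdir -p pics
```

Run:
```python
from rig import arm, viewer
import cv2,numpy as np
for n in("top","scene"):
    c=viewer.camera(n); cv2.imwrite(f"pics/{n}0.png",c["image"]); np.savez(f"{n}0.npz",**c)
    print(n,c["fx"],c["cx"],c["cy"],c["xyz"],np.round(c["rotation"],3).tolist())
s=arm.observe();print(s)
```

```text
pics
rig.py
top 392.1080070464427 319.6904326935166 205.62603979400149 [ 291.60604873   60.4658399  1247.21734841] [0.074, -0.682, 0.724, -0.076]
scene 454.07774654909946 321.7940400973305 204.51156720596157 [1185.5076911  -338.37764965 1299.65444568] [-0.245, 0.826, 0.488, -0.14]
{'time': 0.1, 'joints': array([ 1.04739993e+00,  3.51179349e-01,  1.65233484e+00, -2.59192367e-05,
        1.13909778e+00, -8.46089177e-02]), 'dq': array([ 1.67233603e-05,  3.27799106e-04, -1.74920185e-03,  4.39135114e-04,
       -1.40797761e-03,  7.40903170e-04]), 'tau': array([ 8.48859563e-04, -5.06837618e+01, -2.91868186e+01, -1.01270989e-04,
        2.68153432e-03,  3.88061210e-05]), 'position': array([233.51062735, 497.66187744, 238.82349886]), 'ee_rot': array([-1.41333494e-04,  2.17632610e-01,  9.76030628e-01, -4.89810366e-04]), 'force': array([ 0.30167085, -0.06110493,  0.68606877]), 'wrist_torque': array([ 0.03313144, -0.01506345,  0.02041501]), 'grip_force': 0.0, 'opening': 85.40952745037256}
```

View pics/top0.png

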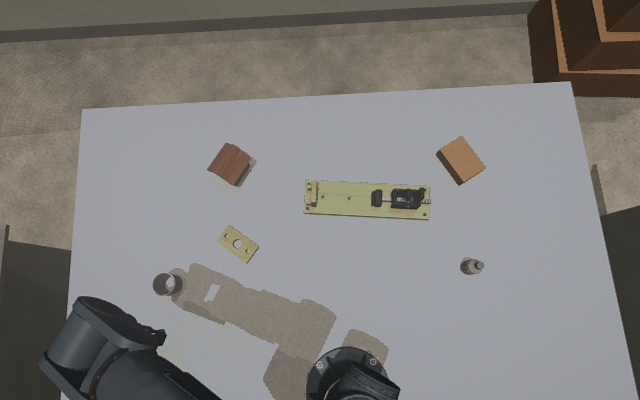

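View pics/scene0.png

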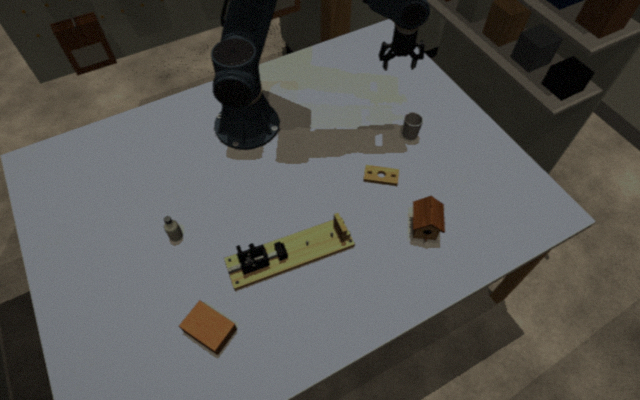

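The top view shows the panel at (238,244). The jig is around (367,200), with its wall at the left end (310,195), the pins at about (322,197) and (349,198), and the clamp near (400,199). The scene view shows the same layout, with bystanders well away from the path.

Create h.py:
```python
import cv2,numpy as np
from scipy.spatial.transform import Rotation as R
def rot(q): return R.from_quat(np.roll(q,-1)).as_matrix()
def world(c,uv,z):
    uv=np.atleast_2d(uv).astype(float)
    d=np.c_[(uv[:,0]-c["cx"])/c["fx"],(uv[:,1]-c["cy"])/c["fy"],np.ones(len(uv))]@rot(c["rotation"]).T
    t=(z-c["xyz"][2])/d[:,2]
    return (c["xyz"]+d*t[:,None])[:,:2]
def pix(c,p):
    q=(np.atleast_2d(p)-c["xyz"])@rot(c["rotation"])
    return np.c_[q[:,0]/q[:,2]*c["fx"]+c["cx"],q[:,1]/q[:,2]*c["fy"]+c["cy"]]
def yellow(img):
    h=cv2.cvtColor(img,cv2.COLOR_BGR2HSV)
    return cv2.inRange(h,(12,60,50),(40,255,255))
```

Run:
```python
from h import *
from rig import arm, viewer
print("tip",arm.tip_reach)
for n in("top","scene"):
    c=dict(np.load(n+"0.npz"))
    k=4; im=cv2.resize(c["image"],None,fx=k,fy=k,interpolation=cv2.INTER_CUBIC)
    m=yellow(im)
    cs,_=cv2.findContours(m,cv2.RETR_EXTERNAL,cv2.CHAIN_APPROX_NONE)
    for q in cs:
        A=cv2.contourArea(q)/k/k
        if A<200: continue
        uv=(q[:,0]+.5)/k-.5; mu=uv.mean(0)
        z=20 if A>2000 else 15
        w=world(c,uv,z).astype(np.float32)
        r=cv2.minAreaRect(w)
        print(n,A,mu.round(),np.round(r[0],1),np.round(r[1],1),round(r[2],2))
        H=cv2.cvtColor(im,cv2.COLOR_BGR2HSV)
big=dict(np.load("top0.npz"))["image"]
a=cv2.resize(big[165:235,290:440],None,fx=5,fy=5,interpolation=cv2.INTER_CUBIC)
b=dict(np.load("scene0.npz"))["image"]
b=cv2.resize(b[205:295,215:365],None,fx=5,fy=5,interpolation=cv2.INTER_CUBIC)[:250+200]
cv2.imwrite("pics/crop.png",cv2.resize(np.vstack([a,b]),None,fx=.72,fy=.72,interpolation=cv2.INTER_AREA))
```

```text
tip 8.0
top 745.4375 [238. 244.] [452.  314.8] [121.6  63.7] 51.31
top 2838.0625 [376. 201.] [ 569.  -102.1] [397.9 111.1] 83.52
top 1075.40625 [461. 159.] [ 689.1 -429.7] [134.9  94.9] 28.96
top 7523.25 [570.  38.] [1070.5 -924. ] [411.8 382.2] 85.23
scene 1488.90625 [207. 326.] [ 668.1 -416.1] [137.9  95.8] 28.95
scene 2983.25 [296. 251.] [ 571.4 -100.6] [401.5 135.5] 85.08
scene 711.375 [431. 214.] [661.3 366.5] [108.2 137.2] 55.02
scene 501.25 [383. 176.] [456.  315.9] [120.4  72.7] 50.78
scene 1924.125 [  7. 239.] [  37.9 -844.5] [ 79.8 572.9] 81.97
scene 34756.15625 [507. 309.] [1079.8  603.4] [ 569.4 1438. ] 17.34
scene 12705.25 [94. 77.] [-599.8 -325.4] [924.3 787.7] 81.97
scene 611.625 [273.  40.] [-386.8  313.6] [ 94.1 320.3] 54.19
```

View pics/crop.png

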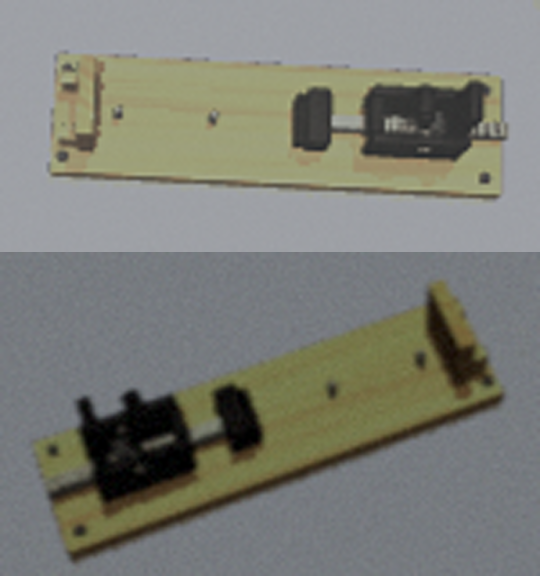

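The crop shows both pins (crop pixels (118,112) and (213,118)), the jaw at (312,118), and the handle and trigger at the clamp's right end. Next I'll measure the pins and bed edges, then move over the panel.

Run:
```python
from h import *
for n,boxes in (("top",[(316,190,330,203),(343,192,356,204)]),("scene",[(326,228,337,240),(302,237,314,250)])):
    c=dict(np.load(n+"0.npz")); g=cv2.cvtColor(c["image"],cv2.COLOR_BGR2GRAY).astype(float)
    for x0,y0,x1,y1 in boxes:
        s=g[y0:y1,x0:x1]; w=np.clip(np.median(s)-s-15,0,None)
        k=cv2.moments(w); u,v=x0+k["m10"]/k["m00"],y0+k["m01"]/k["m00"]
        print(n,round(u,2),round(v,2),(w>0).sum(),world(c,(u,v),31).round(1))
    # long-edge fit of jig: yellow mask edges
c=dict(np.load("top0.npz")); k=4
im=cv2.resize(c["image"],None,fx=k,fy=k,interpolation=cv2.INTER_CUBIC); m=yellow(im)
for name,pick in(("far",0),("near",-1)):
    uv=[]
    for u in range(318*k,425*k,3):
        r=np.flatnonzero(m[170*k:230*k,u])
        uv.append((u/k,(r[pick]+170*k)/k))
    w=world(c,np.array(uv),20).astype(np.float32)
    l=cv2.fitLine(w,cv2.DIST_HUBER,0,.01,.01).ravel(); l[:2]*=np.sign(l[1])
    print(name,l.round(3),np.degrees(np.arctan2(l[1],l[0])), "x at y=0:",l[2]-l[3]*l[0]/l[1])
```

```text
top 317.81 195.72 35 [[587.7  52.9]]
top 348.64 197.65 11 [[575.4 -44.8]]
scene 333.72 231.69 32 [[584.   50.8]]
scene 306.8 243.14 17 [[579.2 -44.1]]
far [ 1.12000e-01  9.94000e-01  6.19766e+02 -1.24361e+02] 83.58084 x at y=0: 633.75775
near [ 1.13000e-01  9.94000e-01  5.11332e+02 -1.16893e+02] 83.49186 x at y=0: 524.6671
```

Request:
steer_hand(moves={"aperture": [85], "dx": [0], "dy": [0], "dz": [0], "ax": [0], "ay": [0], "az": [0]})

```text
time: 0.22
position: [233.5, 497.8, 239.0]
ee_rot: [-0.0, 0.218, 0.976, -0.0]
force: [0.4, 0.1, 1.1]
opening: 85.2
grip_force: 0.0
```

The rows are not in the units I measure in: shifts go in shares of 600 mm and turns go in shares of 360 degrees. I convert before sending: -276 mm / 600 = -0.46, 179 mm / 600 = 0.2983, 1.808 rad / 6.2832 = 0.2878.

Request:
steer_hand(moves={"aperture": [85, 85, 85, 85, 85, 85, 85, 85, 85, 85, 85, 85], "dx": [-0.15, -0.2333, -0.3083, -0.3833, -0.46, -0.46, -0.46, -0.46, -0.46, -0.46, -0.46, -0.46], "dy": [-0.04, -0.06, -0.08, -0.1, -0.12, -0.12, -0.12, -0.12, -0.12, -0.12, -0.12, -0.12], "dz": [0.0667, 0.1333, 0.1833, 0.2333, 0.2667, 0.2833, 0.2983, 0.2983, 0.2983, 0.2983, 0.2983, 0.2983], "ax": [0, 0, 0, 0, 0, 0, 0, 0, 0, 0, 0, 0], "ay": [0, 0, 0, 0, 0, 0, 0, 0, 0, 0, 0, 0], "az": [0.0286, 0.0573, 0.0859, 0.1146, 0.1432, 0.1719, 0.2005, 0.2292, 0.2578, 0.2878, 0.2878, 0.2878]})

```text
time: 1.72
position: [452.9, 315.4, 60.2]
ee_rot: [0.0, 0.901, 0.435, -0.0]
force: [-0.3, -0.1, -0.5]
opening: 84.9
grip_force: 0.0
```

Add to h.py:
```python
def yaw(s):
    m=rot(s["ee_rot"]); return m, np.degrees(np.arctan2(m[1,1],m[0,1]))
def need(s,x,y,z,yw):
    m,y0=yaw(s); d=m.T@(np.array([x,y,z])-s["position"]); print("d",d.round(1),"rz",round(-np.radians(yw-y0),3),"yaw",y0.round(2))
```

Run:
```python
from rig import arm, viewer
from h import *
s=arm.observe();need(s,452.3,315.5,10,-38.7)
c=viewer.camera("scene");np.savez("s1",**c)
i=cv2.resize(c["image"][110:210,330:450],None,fx=4,fy=4); 
c=viewer.camera("top");j=cv2.resize(c["image"][195:295,180:300],None,fx=4,fy=4)
cv2.imwrite("pics/p1.png",np.hstack([i,j])[:,:800] if 0 else cv2.resize(np.hstack([i,j]),(800,333)))
```

```text
d [-0.3 -0.5 50.2] rz 0.004 yaw -38.49
```

View pics/p1.png

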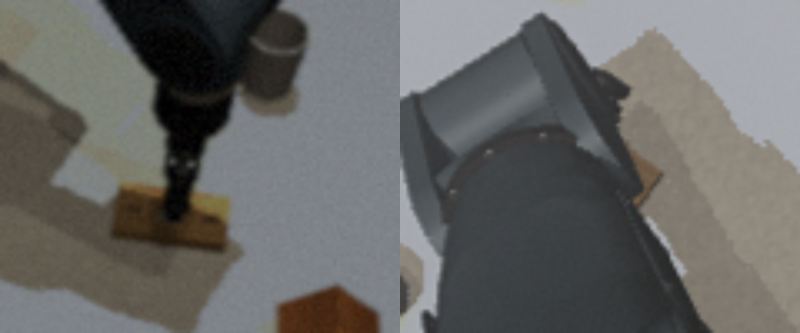

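The scene view shows the fingers straddling the panel at mid-length, around crop (175,215). I'll descend and close.

Scaled: 50 mm / 600 = 0.0833, 44 mm / 600 = 0.0733.

Request:
steer_hand(moves={"aperture": [85, 85, 85, 85, 62, 62, 55, 55, 55, 55], "dx": [0, 0, 0, 0, 0, 0, 0, 0, 0, 0], "dy": [-0.0008, -0.0008, -0.0008, -0.0008, -0.0008, -0.0008, -0.0008, -0.0008, -0.0008, -0.0008], "dz": [0.05, 0.0733, 0.0833, 0.0833, 0.0833, 0.0833, 0.0833, 0.0833, 0.0833, 0.0833], "ax": [0, 0, 0, 0, 0, 0, 0, 0, 0, 0], "ay": [0, 0, 0, 0, 0, 0, 0, 0, 0, 0], "az": [0, 0, 0, 0, 0, 0, 0, 0, 0, 0]})

```text
time: 3.08
position: [452.9, 316.0, 11.6]
ee_rot: [-0.0, 0.902, 0.433, 0.001]
force: [-3.1, -1.9, 11.0]
opening: 61.8
grip_force: 62.9
```

Scaled: -3 mm / 600 = -0.005.

Request:
steer_hand(moves={"aperture": [72, 72, 72, 55, 55, 55, 55], "dx": [0, 0, 0, 0, 0, 0, 0], "dy": [0, 0, 0, 0, 0, 0, 0], "dz": [-0.005, -0.005, -0.005, -0.005, -0.005, -0.005, -0.005], "ax": [0, 0, 0, 0, 0, 0, 0], "ay": [0, 0, 0, 0, 0, 0, 0], "az": [0, 0, 0, 0, 0, 0, 0]})

```text
time: 3.95
position: [452.6, 315.7, 13.9]
ee_rot: [0.0, 0.902, 0.433, -0.0]
force: [-2.7, -1.8, 11.7]
opening: 61.4
grip_force: 62.3
```

Request:
steer_hand(moves={"aperture": [55, 55, 55, 55], "dx": [0, 0, 0, 0], "dy": [0, 0, 0, 0], "dz": [-0.0667, -0.1333, -0.1333, -0.1333], "ax": [0, 0, 0, 0], "ay": [0, 0, 0, 0], "az": [0, 0, 0, 0]})

```text
time: 4.45
position: [452.1, 315.5, 92.5]
ee_rot: [0.0, 0.902, 0.433, -0.001]
force: [-0.4, -0.5, -1.7]
opening: 60.9
grip_force: 66.1
```

Run:
```python
from rig import arm, viewer
from h import *
s=arm.observe();need(s,580,-2.8,90,-6.5)
```

```text
d [-168.3  298.9    2.6] rz -0.563 yaw -38.73
```

Scaled: 298 mm / 600 = 0.4967, -168 mm / 600 = -0.28, -0.563 rad / 6.2832 = -0.0896.

Request:
steer_hand(moves={"aperture": [55, 55, 55, 55, 55, 55, 55, 55, 55, 55, 55], "dx": [0, -0.0333, -0.0833, -0.1333, -0.18, -0.2267, -0.2667, -0.28, -0.28, -0.28, -0.28], "dy": [0, 0.0667, 0.15, 0.2333, 0.3167, 0.4, 0.475, 0.4967, 0.4967, 0.4967, 0.4967], "dz": [-0.0833, -0.1083, -0.1083, -0.1083, -0.1083, -0.1083, -0.1083, -0.1083, -0.1083, -0.1083, -0.1083], "ax": [0, 0, 0, 0, 0, 0, 0, 0, 0, 0, 0], "ay": [0, 0, 0, 0, 0, 0, 0, 0, 0, 0, 0], "az": [0, -0.0159, -0.0318, -0.0477, -0.0637, -0.0796, -0.0896, -0.0896, -0.0896, -0.0896, -0.0896]})

```text
time: 5.82
position: [579.5, -0.5, 158.2]
ee_rot: [-0.0, 0.745, 0.667, -0.0]
force: [0.7, 0.4, -1.3]
opening: 61.1
grip_force: 66.4
```

Run:
```python
from rig import arm, viewer
from h import *
s=arm.observe();need(s,580,-2.8,140,-6.5);print(s["position"])
k=[]
for n in("scene","top"):
    c=viewer.camera(n);np.savez(n+"2",**c)
    u,v=pix(c,[[580,-2.8,60]])[0].astype(int);print(n,u,v)
    k.append(cv2.resize(c["image"][v-55:v+55,u-80:u+80],None,fx=5,fy=5,interpolation=cv2.INTER_CUBIC))
cv2.imwrite("pics/p2.png",cv2.resize(np.vstack(k),None,fx=.54,fy=.54,interpolation=cv2.INTER_AREA))
```

```text
d [-2.2  0.8 18.2] rz 0.002 yaw -6.4
[ 5.79501947e+02 -5.34485975e-01  1.58191149e+02]
scene 318 233
top 335 194
```

View pics/p2.png

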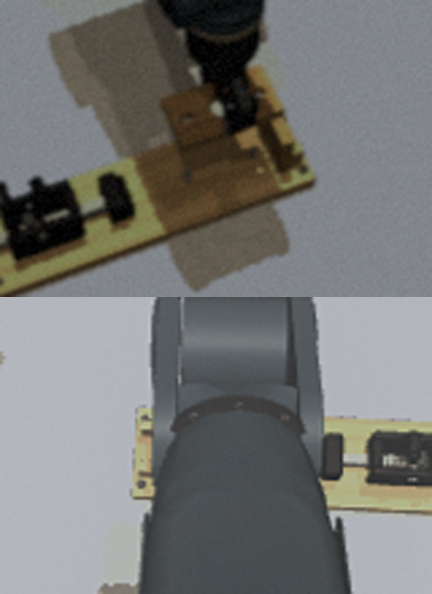

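The scene view shows the held panel above the bed, with its left end and left slot visible around crop (180,125). The near finger sits at (237,105). I'll zoom in to measure the panel end against the pins.

Run:
```python
from h import *
c=dict(np.load("scene2.npz"))
i=c["image"][185:260,285:360]; i=cv2.convertScaleAbs(i,alpha=1.7)
# predicted panel top-face outline & slots for TCP-centred grasp
a=np.radians(83.5);ex=np.array([np.cos(a),np.sin(a)]);ey=np.array([-ex[1],ex[0]])
S=8
b=cv2.resize(i,None,fx=S,fy=S,interpolation=cv2.INTER_CUBIC)
p0=np.array([579.5,-.5])
for X,Y in((-60,-32),(-60,32),(60,32),(60,-32),(-42,0)):
    u=pix(c,[*(p0+X*ex+Y*ey),159.3])[0]; print(X,Y,u.round(1))
    q=((u-[285,185])*S+S/2).astype(int); cv2.circle(b,tuple(map(int,q)),3,(0,0,255),-1)
cv2.imwrite("pics/p3.png",b)
```

```text
-60 -32 [304.1 231.9]
-60 32 [296.2 214.3]
60 32 [333.6 201.5]
60 -32 [342.2 218.4]
-42 0 [305.8 221. ]
```

View pics/p3.png

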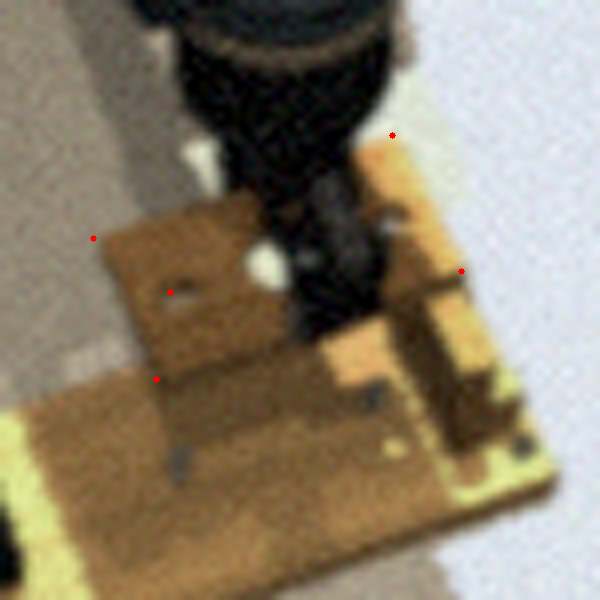

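The picture shows panel corners at about (103,238), (158,380), (402,140) and (470,277), and pins at (180,466) and (375,397). The panel sits about 1 px right of the TCP-centred prediction. I'll refine the pins in all the views.

Run:
```python
from h import *
ex=np.array([np.cos(np.radians(83.5)),np.sin(np.radians(83.5))])
for f,pins in(("top0",[(322.8,196.1),(349.2,197.8)]),("scene0",[(331.5,234),(307,243)]),("scene2",[(331.4,234.1),(307,242.8)])):
    c=dict(np.load(f+".npz")); g=cv2.cvtColor(c["image"],cv2.COLOR_BGR2GRAY); r=3;W=[]
    for u,v in pins:
        k=8; s=cv2.getRectSubPix(g.astype(np.float32),(9,9),(u,v)); bg=np.percentile(s,60)
        w=np.clip(bg-s-.25*(bg-s.min()),0,None)
        n,l,_,_=cv2.connectedComponentsWithStats((w>0).astype(np.uint8)); lab=l[4,4] or l[np.unravel_index(s[2:7,2:7].argmin(),(5,5))[0]+2,np.unravel_index(s[2:7,2:7].argmin(),(5,5))[1]+2]
        w=w*(l==lab); m=cv2.moments(w); W.append(world(c,(u-4+m["m10"]/m["m00"],v-4+m["m01"]/m["m00"]),31)[0])
    W=np.array(W);print(f,W.round(1).tolist(),"seat",W.mean(0).round(1),"dist",np.linalg.norm(W[0]-W[1]).round(1),np.degrees(np.arctan2(*(W[0]-W[1])[::-1])).round(1))
    if f=="scene2":  # panel corners top face plane
        q=np.array([(103,238),(158,380),(402,140),(470,277)])/8+[285,185]-.5+.06
        P=world(c,q,159.3);print("panel",P.mean(0).round(1),P.round(1).tolist())
```

```text
top0 [[584.7, 39.0], [575.0, -44.8]] seat [579.9  -2.9] dist 84.3 83.4
scene0 [[589.9, 38.9], [579.3, -44.1]] seat [584.6  -2.6] dist 83.7 82.7
scene2 [[588.0, 35.0], [574.3, -38.4]] seat [581.2  -1.7] dist 74.6 79.5
panel [582.    1.3] [[542.6, -53.2], [605.3, -63.3], [558.0, 64.9], [621.9, 57.0]]
```

Scaled: 96 mm / 600 = 0.16, -3.4 mm / 600 = -0.0057.

Request:
steer_hand(moves={"aperture": [55, 55, 55, 55, 55, 55, 55, 55, 55, 55, 55], "dx": [-0.0057, -0.0057, -0.0057, -0.0057, -0.0057, -0.0057, -0.0057, -0.0057, -0.0057, -0.0057, -0.0057], "dy": [0.002, 0.002, 0.002, 0.002, 0.002, 0.002, 0.002, 0.002, 0.002, 0.002, 0.002], "dz": [0.0167, 0.0417, 0.0667, 0.0833, 0.1, 0.1167, 0.1333, 0.15, 0.16, 0.16, 0.16], "ax": [0, 0, 0, 0, 0, 0, 0, 0, 0, 0, 0], "ay": [0, 0, 0, 0, 0, 0, 0, 0, 0, 0, 0], "az": [0, 0, 0, 0, 0, 0, 0, 0, 0, 0, 0]})

```text
time: 7.3
position: [580.9, -5.3, 62.6]
ee_rot: [0.0, 0.746, 0.666, 0.0]
force: [-0.3, 0.2, -0.7]
opening: 61.6
grip_force: 66.4
```

Run:
```python
from rig import arm, viewer
from h import *
s=arm.observe();need(s,580.3,-3.8,34,-6.5);print(s["position"])
c=viewer.camera("scene");np.savez("scene4",**c)
i=c["image"][190:265,280:355]; b=cv2.resize(cv2.convertScaleAbs(i,alpha=1.7),None,fx=8,fy=8,interpolation=cv2.INTER_CUBIC)
cv2.imwrite("pics/p4.png",b)
```

```text
d [ 1.4 -0.8 28.6] rz 0.0 yaw -6.47
[580.89947887  -5.25926023  62.60829223]
```

View pics/p4.png

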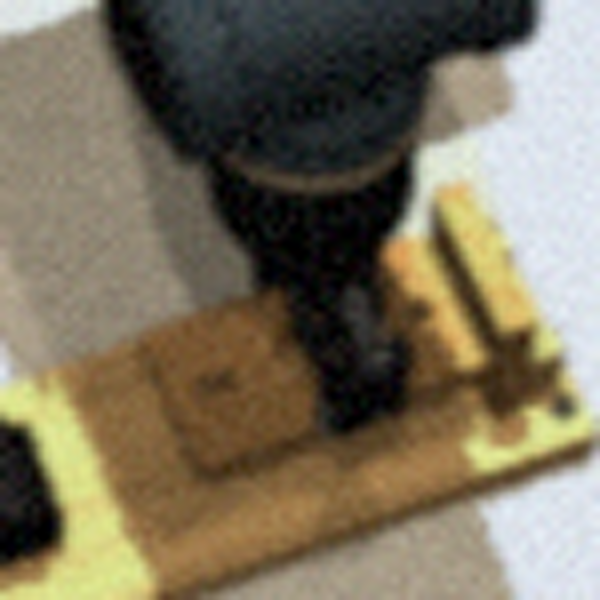

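The panel hovers just above the pins, with its end clear of the wall face (at about (480,360)). I'll lower gently and check forces.

Scaled: 11 mm / 600 = 0.0183, 9 mm / 600 = 0.015.

Request:
steer_hand(moves={"aperture": [55, 55, 55, 55, 55, 55], "dx": [0.002, 0.002, 0.002, 0.002, 0.002, 0.002], "dy": [-0.0007, -0.0007, -0.0007, -0.0007, -0.0007, -0.0007], "dz": [0.005, 0.01, 0.015, 0.0183, 0.0183, 0.0183], "ax": [0, 0, 0, 0, 0, 0], "ay": [0, 0, 0, 0, 0, 0], "az": [0, 0, 0, 0, 0, 0]})

```text
time: 8.1
position: [580.5, -4.1, 51.4]
ee_rot: [0.0, 0.746, 0.666, 0.0]
force: [-0.2, -0.3, -0.9]
opening: 61.1
grip_force: 66.4
```

Scaled: 15 mm / 600 = 0.025, 13 mm / 600 = 0.0217.

Request:
steer_hand(moves={"aperture": [55, 55, 55, 55, 55, 55], "dx": [0, 0, 0, 0, 0, 0], "dy": [0, 0, 0, 0, 0, 0], "dz": [0.0067, 0.0133, 0.0183, 0.0217, 0.025, 0.025], "ax": [0, 0, 0, 0, 0, 0], "ay": [0, 0, 0, 0, 0, 0], "az": [0, 0, 0, 0, 0, 0]})

```text
time: 8.85
position: [580.4, -4.0, 36.2]
ee_rot: [0.0, 0.746, 0.666, 0.0]
force: [0.2, -0.8, -1.3]
opening: 61.0
grip_force: 66.4
```

Scaled: 3 mm / 600 = 0.005, 1.5 mm / 600 = 0.0025.

Request:
steer_hand(moves={"aperture": [55, 55, 55, 55], "dx": [0, 0, 0, 0], "dy": [0, 0, 0, 0], "dz": [0.0025, 0.005, 0.005, 0.005], "ax": [0, 0, 0, 0], "ay": [0, 0, 0, 0], "az": [0, 0, 0, 0]})

```text
time: 9.35
position: [580.5, -4.0, 34.1]
ee_rot: [0.0, 0.746, 0.666, 0.0]
force: [-1.9, 0.3, 9.2]
opening: 61.1
grip_force: 67.8
```

Contact came at z 34.1, the height expected for a panel lying on the bed. I'll release, rise, and measure the clamp.

Scaled: -170 mm / 600 = -0.2833, -120 mm / 600 = -0.2.

Request:
steer_hand(moves={"aperture": [64, 72, 78, 78, 78, 78, 78, 78, 78], "dx": [0, 0, 0, 0, 0, 0, 0, 0, 0], "dy": [0, 0, 0, 0, 0, 0, 0, 0, 0], "dz": [-0.0017, -0.0017, -0.0017, -0.0017, -0.0333, -0.1, -0.2, -0.2833, -0.2833], "ax": [0, 0, 0, 0, 0, 0, 0, 0, 0], "ay": [0, 0, 0, 0, 0, 0, 0, 0, 0], "az": [0, 0, 0, 0, 0, 0, 0, 0, 0]})

```text
time: 10.48
position: [582.2, -4.1, 208.7]
ee_rot: [0.003, 0.746, 0.666, 0.003]
force: [-0.1, 0.4, -0.8]
opening: 77.5
grip_force: 0.0
```

Run:
```python
from rig import arm, viewer
from h import *
ex=np.array([np.cos(np.radians(83.5)),np.sin(np.radians(83.5))]); ey=np.array([-ex[1],ex[0]]); seat=np.array([580.3,-3.3])
out=[]
for n in("top","scene"):
    c=viewer.camera(n);np.savez(n+"5",**c)
    v,u=np.mgrid[0:400,0:640]; z=c["z_map"]
    P=np.stack([(u-c["cx"])/c["fx"]*z,(v-c["cy"])/c["fy"]*z,z],-1)@rot(c["rotation"]).T+c["xyz"]
    q=np.stack([(P[...,:2]-seat)@ex,(P[...,:2]-seat)@ey,P[...,2]],-1)
    k=(z>0)&(abs(q[...,1])<60)&(q[...,0]<-150)&(q[...,0]>-310)&(q[...,2]>95)&(q[...,2]<150)
    for a,b,t in sorted(q[k].tolist()): print(n,round(a),round(b),round(t),end=" | ")
    print()
    k=(z>0)&(abs(q[...,1])<28)&(abs(q[...,0])<55)&(q[...,2]>5)&(q[...,2]<60); print("panel heights",np.percentile(q[k][:,2],[5,25,50,75,95]).round(1),k.sum())
    u,v=pix(c,[[*(seat-120*ex),40]])[0].astype(int)
    out.append(cv2.resize(cv2.convertScaleAbs(c["image"][v-50:v+50,u-80:u+80],alpha=1.5),None,fx=5,fy=5,interpolation=cv2.INTER_CUBIC))
cv2.imwrite("pics/p5.png",cv2.resize(np.vstack(out),None,fx=.6,fy=.6,interpolation=cv2.INTER_AREA))
```

```text
top -253 14 106 | top -253 7 130 | top -253 15 96 | top -252 5 133 | top -252 2 134 | top -252 -3 134 | top -252 15 135 | top -252 12 135 | top -252 -6 136 | top -252 15 124 | top -251 -9 137 | top -251 -12 137 | top -251 -15 137 | top -251 0 137 | top -250 15 97 | top -249 14 133 | top -249 9 134 | top -249 15 123 | top -249 -9 135 | top -249 6 136 | top -249 0 136 | top -249 3 136 | top -249 16 113 | top -249 -12 136 | top -248 -15 137 | top -248 -3 137 | top -248 13 138 | top -248 -5 139 | top -247 15 108 | top -247 -7 132 | top -247 -4 132 | top -246 9 134 | top -246 -9 134 | top -246 -18 135 | top -246 0 135 | top -246 16 99 | top -246 -15 135 | top -246 6 136 | top -246 16 125 | top -246 -11 137 | top -245 13 137 | top -245 16 139 | top -245 4 140 | top -244 14 118 | top -244 8 131 | top -244 -4 132 | top -244 -10 95 | top -244 15 108 | top -244 15 132 | top -244 -10 133 | top -244 -6 133 | top -244 -12 133 | top -243 6 134 | top -243 0 110 | to
[... 1607 characters left out ...]
203 4 117 | Traceback (most recent call last):
  File "<stdin>", line 13, in <module>
    return _quantile_unchecked(
        a, q, axis, out, overwrite_input, method, keepdims, weights)
    return _ureduce(a,
                    func=_quantile_ureduce_func,
    ...<5 lines>...
                    overwrite_input=overwrite_input,
                    method=method)
    r = func(a, **kwargs)
    result = _quantile(arr,
                       quantiles=q,
    ...<2 lines>...
                       out=out,
                       weights=wgt)
    slices_having_nans = np.isnan(arr[-1, ...])
                                  ~~~^^^^^^^^^
IndexError: index -1 is out of bounds for axis 0 with size 0
```

The depth points put the handle at -248 mm from the seat along the jig and the bar at -211, both centred in y, which agrees with the stated 37 mm spacing. I'll move above the clamp and turn 90°.

Scaled: -237 mm / 600 = -0.395, -195 mm / 600 = -0.325, 1.571 rad / 6.2832 = 0.25.

Request:
steer_hand(moves={"aperture": [78, 85, 85, 85, 85, 85, 85, 85, 85, 85, 85], "dx": [-0.0333, -0.1, -0.175, -0.25, -0.325, -0.395, -0.395, -0.395, -0.395, -0.395, -0.395], "dy": [0, 0, 0, -0.0017, -0.0033, -0.005, -0.005, -0.005, -0.005, -0.005, -0.005], "dz": [0, 0, 0, 0, 0, 0, 0, 0, 0, 0, 0], "ax": [0, 0, 0, 0, 0, 0, 0, 0, 0, 0, 0], "ay": [0, 0, 0, 0, 0, 0, 0, 0, 0, 0, 0], "az": [0.0286, 0.0573, 0.0859, 0.1146, 0.1432, 0.1719, 0.2005, 0.2292, 0.25, 0.25, 0.25]})

```text
time: 11.9
position: [550.5, -239.0, 202.9]
ee_rot: [-0.0, 0.998, -0.055, -0.0]
force: [0.3, 0.4, 0.0]
opening: 84.6
grip_force: 0.0
```

Run:
```python
from rig import arm, viewer
from h import *
s=arm.observe();need(s,553.3,-240.1,101,-96.5);print(s["position"])
ex=np.array([np.cos(np.radians(83.5)),np.sin(np.radians(83.5))]); seat=np.array([580.3,-3.3])
c=viewer.camera("top");np.savez("top6",**c)
d=viewer.camera("scene");np.savez("scene6",**d);out=[]
for c in(c,d):
    u,v=pix(c,[[*(seat-60*ex),40]])[0].astype(int)
    out.append(cv2.resize(cv2.convertScaleAbs(c["image"][v-50:v+50,u-80:u+80],alpha=1.5),None,fx=3,fy=3,interpolation=cv2.INTER_CUBIC))
cv2.imwrite("pics/p5.png",np.vstack(out)[:600])
```

```text
d [  3.    0.8 101.9] rz 0.003 yaw -96.32
[ 550.47441021 -239.00216506  202.87732876]
```

View pics/p5.png

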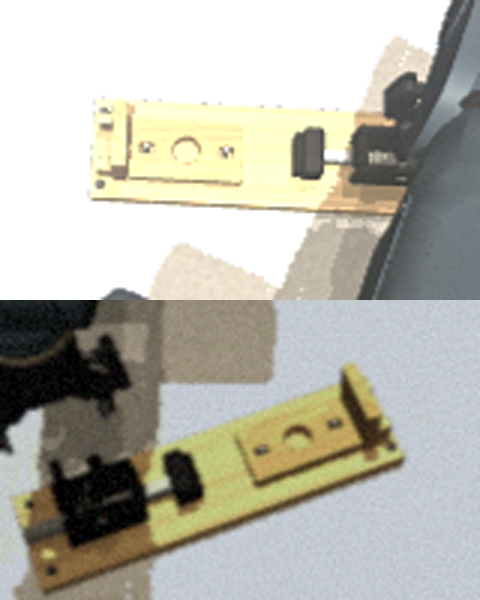

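Both views show the panel flat, with both pins through its slots and its end near the wall. The jaw face is at about (293,152), some 53 mm from the panel's near end (242,152). I'll descend onto the clamp grips.

Scaled: 102 mm / 600 = 0.17, 90 mm / 600 = 0.15.

Request:
steer_hand(moves={"aperture": [85, 85, 85, 85, 85, 85], "dx": [0.005, 0.005, 0.005, 0.005, 0.005, 0.005], "dy": [0.0013, 0.0013, 0.0013, 0.0013, 0.0013, 0.0013], "dz": [0.0667, 0.1167, 0.15, 0.17, 0.17, 0.17], "ax": [0, 0, 0, 0, 0, 0], "ay": [0, 0, 0, 0, 0, 0], "az": [0, 0, 0, 0, 0, 0]})

```text
time: 12.75
position: [554.0, -240.5, 102.2]
ee_rot: [0.0, 0.998, -0.056, 0.001]
force: [-0.5, -0.3, -0.4]
opening: 85.0
grip_force: 0.0
```

Request:
steer_hand(moves={"aperture": [60, 50, 50, 50, 50], "dx": [0, 0, 0, 0, 0], "dy": [0, 0, 0, 0, 0], "dz": [0, 0, 0, 0, 0], "ax": [0, 0, 0, 0, 0], "ay": [0, 0, 0, 0, 0], "az": [0, 0, 0, 0, 0]})

```text
time: 13.38
position: [554.2, -239.1, 102.3]
ee_rot: [-0.001, 0.998, -0.057, 0.001]
force: [0.1, 8.8, 7.4]
opening: 50.0
grip_force: 4.7
```

Request:
steer_hand(moves={"aperture": [40, 30, 30, 30, 30], "dx": [0, 0, 0, 0, 0], "dy": [0, 0, 0, 0, 0], "dz": [0, 0, 0, 0, 0], "ax": [0, 0, 0, 0, 0], "ay": [0, 0, 0, 0, 0], "az": [0, 0, 0, 0, 0]})

```text
time: 14.0
position: [554.1, -241.0, 102.8]
ee_rot: [0.001, 0.998, -0.057, 0.001]
force: [-2.4, -2.6, 8.7]
opening: 30.8
grip_force: 19.4
```

Create jaw.py:
```python
from rig import arm, viewer
from h import *
ex=np.array([np.cos(np.radians(83.5)),np.sin(np.radians(83.5))]); ey=np.array([-ex[1],ex[0]]); seat=np.array([580.3,-3.3])
c=viewer.camera("top"); z=c["z_map"]; v,u=np.mgrid[0:400,0:640]
P=np.stack([(u-c["cx"])/c["fx"]*z,(v-c["cy"])/c["fy"]*z,z],-1)@rot(c["rotation"]).T+c["xyz"]
a=(P[...,:2]-seat)@ex; b=(P[...,:2]-seat)@ey; g=cv2.cvtColor(c["image"],cv2.COLOR_BGR2GRAY)
k=(z>0)&(abs(b)<18)&(a>-130)&(a<-40)&(g<60)&(P[...,2]<70)
print("jaw front",np.percentile(a[k],[95,98,100]).round(1),"n",k.sum(),"panel far end -60; heights",np.percentile(P[k][:,2],[10,90]).round())
s=arm.observe();print(s["time"],s["position"].round(1),s["opening"],s["grip_force"],s["force"])
```

```bash
python3 jaw.py
```

```text
jaw front [-100.9 -100.7 -100.6] n 18 panel far end -60; heights [49. 56.]
14.05 [ 554.1 -241.   102.8] 30.08707392237636 19.4389947806485 [-2.37023506 -2.06022253  7.7600281 ]
```

Request:
steer_hand(moves={"aperture": [80, 80, 80, 80, 80, 40, 30, 30, 30, 30, 30], "dx": [0, 0, 0, 0, 0, 0, 0, 0, 0, 0, 0], "dy": [0, 0, 0, 0, 0, 0, 0, 0, 0, 0, 0], "dz": [0, 0, 0, 0, 0, 0, 0, 0, 0, 0, 0], "ax": [0, 0, 0, 0, 0, 0, 0, 0, 0, 0, 0], "ay": [0, 0, 0, 0, 0, 0, 0, 0, 0, 0, 0], "az": [0, 0, 0, 0, 0, 0, 0, 0, 0, 0, 0]})

```text
time: 15.42
position: [553.8, -241.0, 102.2]
ee_rot: [0.0, 0.998, -0.057, 0.001]
force: [-2.6, -3.0, 7.7]
opening: 30.6
grip_force: 20.4
```

```bash
python3 jaw.py
```

```text
jaw front [-92.5 -92.  -91.6] n 22 panel far end -60; heights [48. 60.]
15.475 [ 553.8 -240.9  102.2] 30.30857512510563 20.43325988750439 [-1.72633516 -2.6667675   7.54722965]
```

Request:
steer_hand(moves={"aperture": [80, 80, 80, 80, 80, 40, 30, 30, 30, 30, 30], "dx": [0, 0, 0, 0, 0, 0, 0, 0, 0, 0, 0], "dy": [0, 0, 0, 0, 0, 0, 0, 0, 0, 0, 0], "dz": [0, 0, 0, 0, 0, 0, 0, 0, 0, 0, 0], "ax": [0, 0, 0, 0, 0, 0, 0, 0, 0, 0, 0], "ay": [0, 0, 0, 0, 0, 0, 0, 0, 0, 0, 0], "az": [0, 0, 0, 0, 0, 0, 0, 0, 0, 0, 0]})

```text
time: 16.85
position: [553.8, -241.0, 102.2]
ee_rot: [0.001, 0.998, -0.057, 0.001]
force: [-1.7, -1.9, 6.9]
opening: 30.4
grip_force: 20.4
```

```bash
python3 jaw.py
```

```text
jaw front [-86.2 -83.7 -81.9] n 22 panel far end -60; heights [54. 61.]
16.9 [ 553.9 -241.   102.2] 30.488053499788823 20.417858239961788 [-1.97797    -2.37937264  7.71251867]
```

Request:
steer_hand(moves={"aperture": [80, 80, 80, 80, 80, 40, 30, 30, 30, 30, 30], "dx": [0, 0, 0, 0, 0, 0, 0, 0, 0, 0, 0], "dy": [0, 0, 0, 0, 0, 0, 0, 0, 0, 0, 0], "dz": [0, 0, 0, 0, 0, 0, 0, 0, 0, 0, 0], "ax": [0, 0, 0, 0, 0, 0, 0, 0, 0, 0, 0], "ay": [0, 0, 0, 0, 0, 0, 0, 0, 0, 0, 0], "az": [0, 0, 0, 0, 0, 0, 0, 0, 0, 0, 0]})

```text
time: 18.27
position: [553.8, -241.0, 102.2]
ee_rot: [0.0, 0.998, -0.057, 0.001]
force: [-2.1, -2.7, 7.7]
opening: 30.3
grip_force: 20.4
```

```bash
python3 jaw.py
```

```text
jaw front [-76.4 -76.4 -76.3] n 17 panel far end -60; heights [46. 63.]
18.325 [ 553.8 -241.   102.2] 30.225428712541927 20.419229281833395 [-2.58426953 -3.27764959  8.05569607]
```

Request:
steer_hand(moves={"aperture": [80, 80, 80, 80, 80, 55, 45, 45, 45], "dx": [0, 0, 0, 0, 0, 0, 0, 0, 0], "dy": [0, 0, 0, 0, 0, 0, 0, 0, 0], "dz": [0, 0, 0, 0, 0, 0, 0, 0, 0], "ax": [0, 0, 0, 0, 0, 0, 0, 0, 0], "ay": [0, 0, 0, 0, 0, 0, 0, 0, 0], "az": [0, 0, 0, 0, 0, 0, 0, 0, 0]})

```text
time: 19.45
position: [553.9, -239.2, 101.8]
ee_rot: [-0.001, 0.998, -0.057, 0.0]
force: [1.4, 9.5, 6.6]
opening: 45.3
grip_force: 4.4
```

Request:
steer_hand(moves={"aperture": [38, 38, 38], "dx": [0, 0, 0], "dy": [0, 0, 0], "dz": [0, 0, 0], "ax": [0, 0, 0], "ay": [0, 0, 0], "az": [0, 0, 0]})

```text
time: 19.82
position: [554.0, -239.2, 101.9]
ee_rot: [-0.001, 0.998, -0.057, 0.0]
force: [0.1, 9.5, 7.2]
opening: 38.3
grip_force: 4.8
```

Request:
steer_hand(moves={"aperture": [34, 34], "dx": [0, 0], "dy": [0, 0], "dz": [0, 0], "ax": [0, 0], "ay": [0, 0], "az": [0, 0]})

```text
time: 20.08
position: [554.0, -239.3, 101.9]
ee_rot: [-0.001, 0.998, -0.057, 0.0]
force: [0.3, 9.1, 7.7]
opening: 34.6
grip_force: 5.0
```

Request:
steer_hand(moves={"aperture": [32, 32], "dx": [0, 0], "dy": [0, 0], "dz": [0, 0], "ax": [0, 0], "ay": [0, 0], "az": [0, 0]})

```text
time: 20.32
position: [553.9, -240.2, 102.1]
ee_rot: [0.0, 0.998, -0.057, 0.0]
force: [-1.5, 3.9, 8.4]
opening: 32.2
grip_force: 7.8
```

```bash
python3 jaw.py
```

```text
jaw front [-66.3 -64.9 -64. ] n 18 panel far end -60; heights [51. 61.]
20.375 [ 554.  -240.2  102.1] 32.58603559320274 7.828854471445084 [-1.60112032  4.25848691  7.72798504]
```

Request:
steer_hand(moves={"aperture": [30, 30, 80, 80, 80, 80, 80], "dx": [0, 0, 0, 0, 0, 0, 0], "dy": [0, 0, 0, 0, 0, 0, 0], "dz": [0, 0, 0, 0, 0, 0, 0], "ax": [0, 0, 0, 0, 0, 0, 0], "ay": [0, 0, 0, 0, 0, 0, 0], "az": [0, 0, 0, 0, 0, 0, 0]})

```text
time: 21.25
position: [553.6, -240.4, 101.4]
ee_rot: [0.0, 0.998, -0.057, 0.0]
force: [-0.1, 0.1, 0.2]
opening: 80.1
grip_force: 0.0
```

Request:
steer_hand(moves={"aperture": [60, 52, 52, 52], "dx": [0, 0, 0, 0], "dy": [0, 0, 0, 0], "dz": [0, 0, 0, 0], "ax": [0, 0, 0, 0], "ay": [0, 0, 0, 0], "az": [0, 0, 0, 0]})

```text
time: 21.75
position: [553.8, -239.4, 101.6]
ee_rot: [-0.001, 0.998, -0.057, 0.0]
force: [0.2, 7.5, 4.3]
opening: 52.0
grip_force: 3.7
```

Request:
steer_hand(moves={"aperture": [46, 46], "dx": [0, 0], "dy": [0, 0], "dz": [0, 0], "ax": [0, 0], "ay": [0, 0], "az": [0, 0]})

```text
time: 22.0
position: [553.9, -239.0, 101.8]
ee_rot: [-0.001, 0.998, -0.057, 0.0]
force: [0.3, 10.0, 7.1]
opening: 45.9
grip_force: 5.2
```

Request:
steer_hand(moves={"aperture": [42, 42], "dx": [0, 0], "dy": [0, 0], "dz": [0, 0], "ax": [0, 0], "ay": [0, 0], "az": [0, 0]})

```text
time: 22.25
position: [554.0, -238.7, 102.0]
ee_rot: [-0.001, 0.998, -0.057, 0.0]
force: [-0.2, 12.1, 9.0]
opening: 41.7
grip_force: 6.2
```

```bash
python3 jaw.py
```

```text
jaw front [-61. -61. -61.] n 15 panel far end -60; heights [45. 61.]
22.3 [ 554.  -238.7  102. ] 41.88015079483081 6.236304938793182 [6.79366611e-03 1.29876520e+01 8.72177551e+00]
```

The rows are not in the units I measure in: shifts go in shares of 600 mm and turns go in shares of 360 degrees. I convert before sending: -2 mm / 600 = -0.0033, -1 mm / 600 = -0.0017.

Request:
steer_hand(moves={"aperture": [40, 38, 38], "dx": [0, 0, 0], "dy": [-0.0017, -0.0033, -0.0033], "dz": [0, 0, 0], "ax": [0, 0, 0], "ay": [0, 0, 0], "az": [0, 0, 0]})

```text
time: 22.68
position: [554.3, -237.2, 102.0]
ee_rot: [-0.001, 0.998, -0.057, 0.0]
force: [-1.3, 9.3, 8.3]
opening: 38.0
grip_force: 7.6
```

Request:
steer_hand(moves={"aperture": [37, 37], "dx": [0, 0], "dy": [0, 0], "dz": [0, 0], "ax": [0, 0], "ay": [0, 0], "az": [0, 0]})

```text
time: 22.92
position: [554.2, -237.6, 102.2]
ee_rot: [-0.0, 0.998, -0.057, 0.0]
force: [0.1, 6.8, 7.8]
opening: 37.4
grip_force: 10.9
```

```bash
python3 jaw.py
```

```text
jaw front [-61.  -60.9 -60.9] n 10 panel far end -60; heights [48. 56.]
22.975 [ 554.2 -237.6  102.1] 37.27104590752867 10.920987278223038 [-0.72502848  7.2981092   9.04383095]
```

Scaled: 0.5 mm / 600 = 0.0008.

Request:
steer_hand(moves={"aperture": [36.3, 36.3], "dx": [0, 0], "dy": [0.0008, 0.0008], "dz": [0, 0], "ax": [0, 0], "ay": [0, 0], "az": [0, 0]})

```text
time: 23.22
position: [554.2, -238.0, 102.2]
ee_rot: [-0.001, 0.998, -0.057, 0.0]
force: [-1.0, 8.2, 10.7]
opening: 36.2
grip_force: 11.7
```

Request:
steer_hand(moves={"aperture": [35.6, 35.6], "dx": [0, 0], "dy": [0.0007, 0.0007], "dz": [0, 0], "ax": [0, 0], "ay": [0, 0], "az": [0, 0]})

```text
time: 23.48
position: [554.2, -238.3, 102.3]
ee_rot: [-0.001, 0.998, -0.057, 0.0]
force: [-0.7, 9.8, 11.2]
opening: 35.9
grip_force: 12.5
```

```bash
python3 jaw.py
```

```text
jaw front [-61.8 -61.4 -61.2] n 9 panel far end -60; heights [51. 58.]
23.525 [ 554.2 -238.3  102.3] 35.96695604645137 12.531613111495972 [-1.39625305  9.40230285 11.27390083]
```

Scaled: -0.3 mm / 600 = -0.0005.

Request:
steer_hand(moves={"aperture": [34.6, 34.6, 34.6], "dx": [0, 0, 0], "dy": [-0.0005, -0.0005, -0.0005], "dz": [0, 0, 0], "ax": [0, 0, 0], "ay": [0, 0, 0], "az": [0, 0, 0]})

```text
time: 23.9
position: [554.1, -238.7, 102.4]
ee_rot: [-0.0, 0.998, -0.057, 0.001]
force: [-2.0, 4.5, 11.0]
opening: 35.2
grip_force: 15.8
```

Request:
steer_hand(moves={"aperture": [34, 34, 34], "dx": [0, 0, 0], "dy": [-0.0007, -0.0007, -0.0007], "dz": [0, 0, 0], "ax": [0, 0, 0], "ay": [0, 0, 0], "az": [0, 0, 0]})

```text
time: 24.28
position: [554.1, -239.0, 102.4]
ee_rot: [0.0, 0.998, -0.057, 0.001]
force: [-3.3, -0.3, 9.8]
opening: 34.1
grip_force: 18.9
```

```bash
python3 jaw.py
```

```text
jaw front [-61.  -61.  -60.9] n 21 panel far end -60; heights [50. 60.]
24.325 [ 554.1 -239.   102.4] 34.60346674896408 18.88956516981125 [-3.23755102 -0.37001338 10.25371544]
```

Scaled: -0.1 mm / 600 = -0.0002.

Request:
steer_hand(moves={"aperture": [33.6, 33.6, 33.6, 33.6], "dx": [0, 0, 0, 0], "dy": [-0.0002, -0.0002, -0.0002, -0.0002], "dz": [0, 0, 0, 0], "ax": [0, 0, 0, 0], "ay": [0, 0, 0, 0], "az": [0, 0, 0, 0]})

```text
time: 24.82
position: [554.1, -239.2, 102.5]
ee_rot: [0.001, 0.998, -0.057, 0.001]
force: [-3.0, -2.1, 9.9]
opening: 34.2
grip_force: 20.4
```

Run:
```python
from rig import arm, viewer
from h import *
out=[]
for n in("top","scene"):
    c=viewer.camera(n);np.savez(n+"9",**c)
    u,v=pix(c,[[578,-20,40]])[0].astype(int)
    out.append(cv2.resize(cv2.convertScaleAbs(c["image"][v-25:v+25,u-50:u+50],alpha=1.4),None,fx=6,fy=6,interpolation=cv2.INTER_CUBIC))
cv2.imwrite("pics/p9.png",np.vstack(out))
s=arm.observe();print(s["time"],s["opening"],s["grip_force"],s["force"])
```

```text
24.925 33.92496250170594 20.420062243938446 [-3.57682518 -2.8410925  10.76035555]
```

View pics/p9.png

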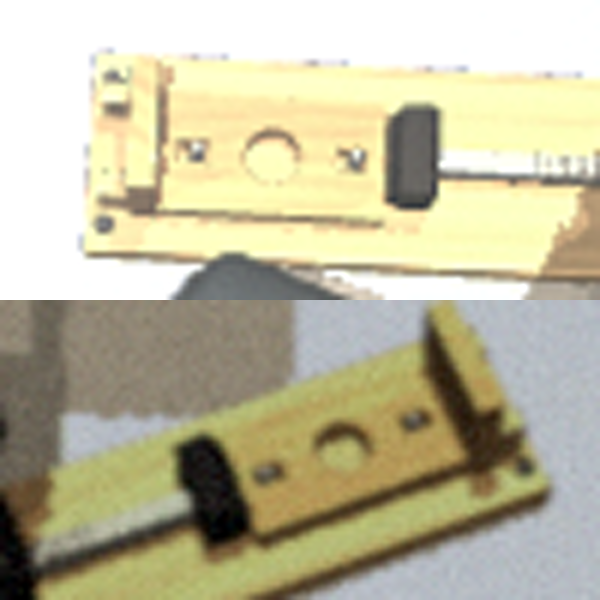

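The pictures show the jaw pad on the panel's near end (about (388,155)) and the far end against the wall (about (160,150)), with the panel flat. The trigger has stopped part-way, at 34 mm against 30 when free, with a 20 N squeeze. I'll hold briefly to check it is steady, then hand in.

Request:
steer_hand(moves={"aperture": [33.6, 33.6, 33.6, 33.6], "dx": [0, 0, 0, 0], "dy": [0, 0, 0, 0], "dz": [0, 0, 0, 0], "ax": [0, 0, 0, 0], "ay": [0, 0, 0, 0], "az": [0, 0, 0, 0]})

```text
time: 25.42
position: [554.1, -239.2, 102.5]
ee_rot: [0.001, 0.998, -0.057, 0.001]
force: [-3.1, -2.3, 9.4]
opening: 33.9
grip_force: 20.4
```

```bash
python3 -c "
from rig import arm, viewer
print(arm.hand_in())"
```

```text
the job is handed in; nothing more can be done
None
```

I handed the job in at 25.4 s: the panel lies flat over both pins, and the jaw presses it against the wall with an estimated 12 N. The gripper is still squeezing the trigger at about 20 N, stopped part-way.

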